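Zero the check scale on the red set-up master

TASK

Take the red set-up master from the card and set it down gently in the middle of the check scale's pan. With it lying there, turn the small trim knob in its sunken well until the zero line of the dial stands right under the pointer, then let go. Leave the black housings and everything else on the bench as they are.

Things in the scene. Friction and masses are not known exactly. Their poses are not given: they have to be found in the camera images.
- scale: Light grey check scale, fixed, 220 mm deep (x), 340 wide (y). Origin on the bench under its middle; x away from the operator's side, y left, z up. Left half: 60 mm high base with the pan. Right half (y -161 to -9 mm): wedge head whose dark panel slopes 0.35 rad, low edge (78 mm high) at -x, high edge (158) at the back; outward normal (-sin 0.35, 0, cos 0.35) in this frame.
- pan_top (a point): Centre of the pan's upper face, 76 mm above the bench when empty. Steel plate 150 x 140 mm (scale's x, y) with a lip 3 mm high and wide, at (0, 82) mm in the scale's frame. It rides on a soft spring (0.45 N per mm), sinks about 5 mm under the master, 9.5 mm at most. The indicator head's side is 91 mm from its centre.
- well_rim (a point): Centre of the round well in the lower part of the sloping panel, level with the panel. The well is 87 mm wide at the panel, narrowing to a flat floor of 72 mm diameter, 26 mm deep along the panel's normal: fully open fingers do not fit in. The dial's bezel, 12 mm proud of the panel, begins 56 mm up-slope of this point.
- knob_top (a point): Centre of the top of the round black fluted trim knob in the middle of the well: 22 mm across, 19 mm high from the well's floor, top 7 mm below the panel, axis along the panel's normal. Light friction (0.03 N m), stays where left. Turning it turns the dial's scale arc the same way, 0.15 rad per rad of knob; 2.3 to 4.3 rad of knob are needed, and its stops lie beyond that.
- pointer_tip (a point): Tip of the red pointer, under the dial's clear window in the upper part of the panel; 66 mm from the dial's pivot, turning about it in the panel's plane. It moves with the load only: empty scale, well to the left (+y of the scale); the master swings it about 0.7 rad (not known exactly) to the right.
- zero_mark (a point): The black zero line in the 10 mm wide green band at the middle of the dial's printed scale arc, 66 mm from the pivot like the pointer tip. The trim knob turns this arc about the pivot; with the master on the pan it stands to the left of the pointer. Own x points away from the pivot, y to the left along the arc, z out of the panel.
- master: The red set-up master: a twin-bore metal housing, two open round cups 48 mm across side by side, 92 mm long (its x), 48 mm wide (its y, with flat parallel sides over the middle 44 mm), 36 mm high, about 0.23 kg. Origin at the centre of its underside, z up.
- part_a: A black housing of the same shape and size (bystander).
- part_b: A black housing of the same shape and size (bystander).
- card: Brown card sheet, 230 x 220 x 3 mm, fixed to the bench; the master and the two black housings lie on it, upright. Origin under its centre.
- sleeve_a: White foam-sleeved housing, upright, 74 mm across, 50 mm high (bystander). Origin under its centre.
- sleeve_b: White foam-sleeved housing, upright, 74 mm across, 50 mm high (bystander). Origin under its centre.
- marker: Blue marker pen with a white cap, 122 mm long (along x, from -40 to 82 mm), 15 mm thick, lying on the bench (bystander).
- tape: Roll of tan tape lying flat, 100 mm across, 24 mm high (bystander). Origin under its centre.
- dial_pivot (a point): Pivot of the pointer and of the scale arc, on the dial's centre line, 71 mm up-slope of the well's centre. Axes parallel to the scale's.
- pan: The scale's weighing pan with its lip; axes as the scale's. Its own origin is on the bench below its centre; see pan_top.
Not all that is in view belongs to the job. What is shaped like the master but blue is not meant.

How it is judged:
On the way, in this order (a step that is already met when the one before it is completed fails the run):
1. the red master lies free in the middle of the pan (horizontal distance between master and pan_top below 0.02 m and z of master in the frame of pan_top below 0.004 m and angle between master's own z axis and vertical below 0.1 rad and contact force between the fingers and master below 0.1 N), for 0.2 s.
2. the zero line is trimmed under the pointer (horizontal distance between master and pan_top below 0.02 m and y of pointer_tip in the frame of zero_mark between -0.004 and 0.004 m), for 0.2 s.
At the end, for the whole second after the job is handed in: The red master lies upright and at rest on the pan, its centre within 20 mm of the pan's centre, and the pointer tip stands within 4 mm of the zero line (sideways, well inside the green band) (all of step 2 and z of master in the frame of pan_top between -0.004 and 0.004 m and angle between master's own z axis and vertical below 0.1 rad and linear speed of master below 0.01 m/s); the robot touches nothing.
It fails at once if the pan is struck or pressed with more than 15 N (contact force between pan and anything else above 15 N).
It fails at once if a black housing is moved by more than 20 mm (distance of any of part_a, part_b from where it was at the start of the episode above 0.02 m).
It fails at once if another thing on the bench is moved by more than 20 mm (distance of any of sleeve_a, sleeve_b, marker, tape from where it was at the start of the episode above 0.02 m).
It also fails if it takes over 72 s, if anything falls off the work surface, if the arm or the gripper's body presses on something with over 40 N, if the wrist force passes 120 N, or if a joint passes its speed limit or range.

ROBOT

A 7-joint arm with a two-finger parallel gripper is mounted at the origin on the work surface. World frame = base frame: x ahead of the robot, y to its left, z up, the work surface at z = 0. Lengths are in m, angles in rad, forces in N, time in s.
With the tool pointing down it reaches from about 0.425 to 0.825 m from the base axis. Payload 3.6 kg.
Tool frame: the origin (TCP) lies midway between the tips of the shut fingers; the grasp point (between the pads) lies arm.tcp_to_grasp behind it (arm.tcp_to_grasp is the distance from the TCP to the grasp point, in m); z points along the fingers, y is the direction in which the jaws open and shut (so a half turn about z gives the same grasp; the last joint's range is limited). The gripper opens to 85 mm and grips with 20 to 120 N. Pads are 22 mm wide; open, the fingers measure 114 mm over their backs; the gripper's body (76 mm by 85 mm) begins 54 mm behind the grasp point. The pads swing forward as they close: fully open they stand 13 mm farther back than shut.
Start: joints at [1.075, 0.615, -0.013, 1.423, 0.008, 1.103, -0.04], TCP at [0.294, -0.58, 0.231] pointing down, gripper open.
Joint ranges: [-3.12, 3.12], [-0.3, 2.06], [-1.34, 1.32], [0.26, 2.42], [-1.36, 4.5], [0.01, 1.98], [-2.84, 2.84]. Speed limits (rad/s): [2.79, 2.79, 3.14, 3.14, 3.14, 3.14, 3.14].

INTERFACE

Orientations are given as [roll, pitch, yaw] about the fixed x, y, z axes, in that order (R = Rz(yaw) Ry(pitch) Rx(roll)).
In Python, from cell import arm, optics, workorder, outline_of, place_of gives the robot as it stands.
- The arm moves only by the shell command python3 -m crank 'ROWS' [FORCE]. ROWS is JSON, a list of rows, each a list of 7 numbers: the turn, a rotation vector about the tool's x, y, z in degrees, then the shift along the tool's x, y, z in cm, then the finger opening in cm, from 0 to 8.54. A call has 1 to 20 rows; each row is the pose to reach, as a shift and turn from the pose measured when the call began, along the tool's axes at that moment; what a row does not reach only later rows make up. A row lasts 1/8 s, in which the tool goes at most 62.5 mm and 10.7 degrees, less where a joint would pass 70% of its speed; a pose out of reach is approached as far as the arm can. A call with a gripper value outside its range is refused whole. The fingers move at their own pace and stop on an object; FORCE is the grip in N (left out, the last holds). Time passes only in rows, so rows that repeat a pose let the fingers close. It gives the time, the measured TCP pose, the force and the opening at its end, in the units of the state.
- arm.get_obs(): the state, without advancing time (a new reading comes with each control period).
- optics.capture(name): name is "scene" or "side" or "wrist"; returns the picture (384x512x3 uint8, blue, green, red); there is no depth.
- optics.camera_params(name): a dict with "mtx" (3x3 intrinsics, pixels), "rvec" (rotation vector, rad) and "tvec" (3), from world to camera coordinates, as OpenCV has them; the wrist camera has in their place "mount" (4x4, takes a point from camera to tool coordinates, whose origin is the TCP and whose axes are the flange's). Camera axes: x right, y down, z forward; pixel columns grow to the right and rows downward; lengths in m; the calibration is good to about 2 mm. A picture is of the moment at which its call begins: read the wrist's pose just before it. camera_params takes no time and is no camera call.
- workorder.sign_off(): hands the job in, once; it reports no verdict.
Trained networks look in the newest picture that a camera, given by its name, has taken for a name from the list of things; names that differ only in an ending like _2 or _b are one class to them, and where a whole thing is asked for, a point or a joint stands for the part that bears it (a point fixed in the world has none). Each returns a list of dicts, best first, with "score" (0 to 1); they miss things now and then, are a little off and sometimes report something else, mostly with a low value. They report only what shows in the picture. A call takes as long as a camera call. They do not tell look-alikes from the thing itself.
- outline_of(camera, target): "pixels" (384x512 bool, what is visible of it) and "at" ([column, row] in pixels, amid what is visible of it).
- place_of(camera, target): "at" ([column, row] in pixels: a listed point, or the origin of a listed thing).
The state is a dict: "time_s": time; "q": joint angles; "joint_vel": joint speeds; "tau": joint torques, N m; "tcp_pos": TCP position; "tool_rot": TCP orientation; "wrist_force": force on the tool from outside, world axes, zero at the start; "torque": the same for the moment, N m; "grip_width": finger opening in m.
Only numpy, scipy, OpenCV 4.12 (cv2) and the standard library are available. Lean on these libraries where they do the work, as an engineer would, in place of code of your own. Each camera call takes 0.05 s, during which the arm holds its last target.

## Working session

There is one attempt and no reset: what is moved stays moved. The work goes in short steps, Python scripts to look and compute and a shell command to move; the robot and the scene stay as the last step left them, time stands still between calls to the robot, and variables do not carry over. Pictures are saved under pics/ and viewed, and the job is handed in when it is done.

```bash
ls; mkdir -p pics; python3 - <<'E'
from cell import arm, optics, workorder, outline_of, place_of
import cv2
print(arm.get_obs()); print(arm.tcp_to_grasp)
for n in ["scene","side","wrist"]:
    print(n,optics.camera_params(n))
    cv2.imwrite(f"pics/{n}0.png",optics.capture(n))
E
```

```text
pics
{'time_s': 0.0, 'q': array([ 1.07451994,  0.61595033, -0.01262745,  1.42494185,  0.00808705,
        1.103381  , -0.04039154]), 'joint_vel': array([0.00060806, 0.00125595, 0.00059641, 0.0002171 , 0.0005579 ,
       0.00110962, 0.00019381]), 'tau': array([-7.27597421e-05, -4.69207728e+01,  2.59186300e-01, -1.71030951e+01,
        9.99005599e-03,  9.63246392e-03,  2.60421444e-05]), 'tcp_pos': array([ 0.29390975, -0.5788814 ,  0.23010368]), 'tool_rot': array([-3.13896194e+00,  2.10350461e-05,  4.69854915e-01]), 'wrist_force': array([-0.15417935,  0.15144864,  0.36799026]), 'torque': array([ 0.01549861, -0.04753984,  0.02991767]), 'grip_width': 0.08548502622213422}
0.0187
scene {'mtx': array([[348.18736931,   0.        , 253.68454739],
       [  0.        , 348.18736931, 190.19993834],
       [  0.        ,   0.        ,   1.        ]]), 'rvec': array([ 2.49633387,  0.83148889, -0.2329817 ]), 'tvec': array([-0.41038069, -0.1841353 ,  1.21150409])}
side {'mtx': array([[498.710991  ,   0.        , 252.1350297 ],
       [  0.        , 498.710991  , 197.62767067],
       [  0.        ,   0.        ,   1.        ]]), 'rvec': array([ 0.21159394, -2.6626018 ,  1.46071973]), 'tvec': array([0.49669354, 0.08404311, 1.79442118])}
wrist {'mtx': array([[340.25222656,   0.        , 256.35069945],
       [  0.        , 340.25222656, 191.40233255],
       [  0.        ,   0.        ,   1.        ]]), 'mount': array([[-7.84448930e-04, -9.51648333e-01, -3.07188598e-01,
         7.92794090e-02],
       [ 9.99999457e-01, -9.57393223e-04,  4.12297728e-04,
        -4.85612319e-04],
       [-6.86462728e-04, -3.07188108e-01,  9.51648567e-01,
        -1.41918346e-01],
       [ 0.00000000e+00,  0.00000000e+00,  0.00000000e+00,
         1.00000000e+00]])}
```

View pics/scene0.png

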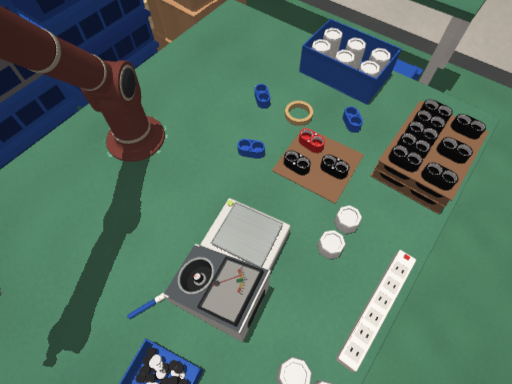

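View pics/side0.png

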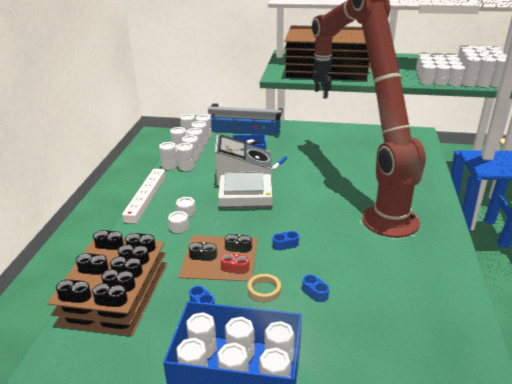

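View pics/wrist0.png

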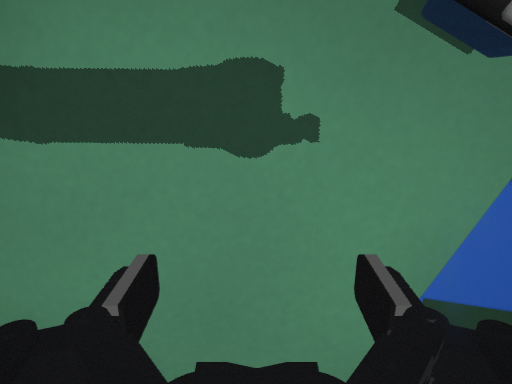

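```bash
cat > h.py <<'E'
from cell import arm, optics, workorder, outline_of, place_of
import numpy as np, cv2
from scipy.spatial.transform import Rotation as Rn
def pose():
    o=arm.get_obs(); return np.array(o["tcp_pos"]), Rn.from_euler('xyz',o["tool_rot"]).as_matrix(), o
def cam(name):
    c=optics.camera_params(name); K=c["mtx"]
    if name=="wrist":
        p,R,_=pose(); M=c["mount"]; Rc=R@M[:3,:3]; t=R@M[:3,3]+p
        return K,Rc,t
    Rw=cv2.Rodrigues(c["rvec"])[0]; return K,Rw.T,-Rw.T@c["tvec"]
def ray(C,uv):
    K,R,t=C; d=R@np.linalg.solve(K,np.array([uv[0],uv[1],1.])); return t,d/np.linalg.norm(d)
def onz(C,uv,z):
    t,d=ray(C,uv); return t+d*(z-t[2])/d[2]
def proj(C,P):
    K,R,t=C; x=K@(R.T@(np.asarray(P)-t)); return x[:2]/x[2]
def tri(Cs,uvs):
    A=np.zeros((3,3));b=np.zeros(3)
    for C,uv in zip(Cs,uvs):
        t,d=ray(C,uv);P=np.eye(3)-np.outer(d,d);A+=P;b+=P@t
    X=np.linalg.solve(A,b)
    return X,[np.round(np.linalg.norm(proj(C,X)-uv),1) for C,uv in zip(Cs,uvs)]
def shift(target_pos):
    "shift in tool axes (cm) from the present pose"
    p,R,_=pose(); return 100*R.T@(np.asarray(target_pos)-p)
def turn(Rt):
    p,R,_=pose(); return np.degrees(Rn.from_matrix(R.T@Rt).as_rotvec())
E
python3 - <<'E'
from h import *
C={}
for n in ["scene","side"]:
    C[n]=cam(n); optics.capture(n)
hz=dict(master=.003,pan_top=.076,card=0,scale=0,well_rim=None,knob_top=None,pointer_tip=None,zero_mark=None,dial_pivot=None,part_a=.003,sleeve_a=0,tape=0,marker=.0075)
for k,z in hz.items():
    r={}
    for n in C:
        l=place_of(n,k)[:3]
        print(k,n,[(np.round(d["at"],1).tolist(),round(d["score"],2), np.round(onz(C[n],d["at"],z)[:2],3).tolist() if z is not None else '') for d in l])
        if l: r[n]=l[0]["at"]
    if len(r)==2: print("   tri",tri([C["scene"],C["side"]],[r["scene"],r["side"]]))
E
```

```text
master scene [([350.0, 120.1], 0.96, [0.559, 0.511]), ([249.2, 151.6], 0.88, [0.355, 0.185]), ([261.9, 99.0], 0.87, [0.246, 0.406])]
master side [([282.2, 242.9], 0.97, [0.368, 0.188]), ([200.9, 299.2], 0.92, [0.574, 0.492]), ([235.2, 265.5], 0.86, [0.503, 0.327])]
   tri (array([0.46873217, 0.38352713, 0.12807529]), [np.float64(38.6), np.float64(41.0)])
pan_top scene [([243.5, 230.9], 0.56, [0.539, -0.08])]
pan_top side []
card scene [([318.9, 158.9], 0.73, [0.559, 0.302]), ([308.1, 145.0], 0.7, [0.499, 0.329]), ([195.2, 279.2], 0.28, [0.499, -0.248])]
card side [([218.3, 257.5], 0.57, [0.567, 0.292]), ([245.8, 178.7], 0.44, [0.569, -0.226])]
   tri (array([0.56258235, 0.29811353, 0.0060224 ]), [np.float64(0.8), np.float64(0.8)])
scale scene [([234.4, 270.4], 0.66, [0.57, -0.164])]
scale side [([243.5, 185.2], 0.89, [0.569, -0.173]), ([256.3, 156.0], 0.73, [0.558, -0.431])]
   tri (array([ 0.56905335, -0.16557816,  0.00414591]), [np.float64(0.6), np.float64(0.4)])
well_rim scene [([194.5, 276.7], 0.88, ''), ([317.9, 161.9], 0.58, '')]
well_rim side [([254.8, 154.0], 0.75, '')]
   tr
[... 899 characters left out ...]
[([344.1, 224.9], 0.94, [0.745, 0.14]), ([330.3, 245.8], 0.56, [0.746, 0.059])]
sleeve_a side [([180.7, 229.6], 0.88, [0.735, 0.159]), ([185.6, 211.6], 0.69, [0.749, 0.046])]
   tri (array([ 0.74234038,  0.14534718, -0.01079841]), [np.float64(0.9), np.float64(0.7)])
tape scene [([296.7, 113.4], 0.72, [0.388, 0.426])]
tape side [([262.3, 285.3], 0.56, [0.404, 0.402]), ([283.2, 159.7], 0.49, [0.435, -0.413])]
   tri (array([0.3979913 , 0.41546317, 0.01387224]), [np.float64(1.1), np.float64(1.3)])
marker scene [([144.1, 309.0], 0.56, [0.446, -0.389])]
marker side [([281.6, 159.3], 0.65, [0.441, -0.401])]
   tri (array([ 0.44353394, -0.3896538 ,  0.01167439]), [np.float64(1.7), np.float64(1.0)])
```

```bash
python3 - <<'E'
from h import *
for n in ["scene","side"]:
    C=cam(n); im=optics.capture(n).astype(int)
    b,g,r=im[...,0],im[...,1],im[...,2]
    m=((r>110)&(g<60)&(b<70))
    m[:, :]&=True
    box=(slice(120,160),slice(290,335)) if n=="scene" else (slice(245,280),slice(212,258))
    mm=np.zeros_like(m); mm[box]=m[box]
    ys,xs=np.nonzero(mm); print(n,len(xs),xs.min(),xs.max(),ys.min(),ys.max())
    P=np.array([onz(C,(x,y),.03)[:2] for x,y in zip(xs,ys)])
    rect=cv2.minAreaRect((P*1000).astype(np.float32)); print(rect)
    cv2.imwrite(f"pics/z_{n}.png",cv2.resize(im[box[0].start-40:box[0].stop+40,box[1].start-50:box[1].stop+50].astype(np.uint8),None,fx=4.5,fy=4.5))
E
```

```text
scene 116 299 323 132 152
((509.1780700683594, 322.8564758300781), (78.60955810546875, 84.81366729736328), 42.27015686035156)
side 154 222 247 259 272
((500.3643798828125, 358.799072265625), (56.268009185791016, 81.72799682617188), 85.98407745361328)
```

View pics/z_scene.png

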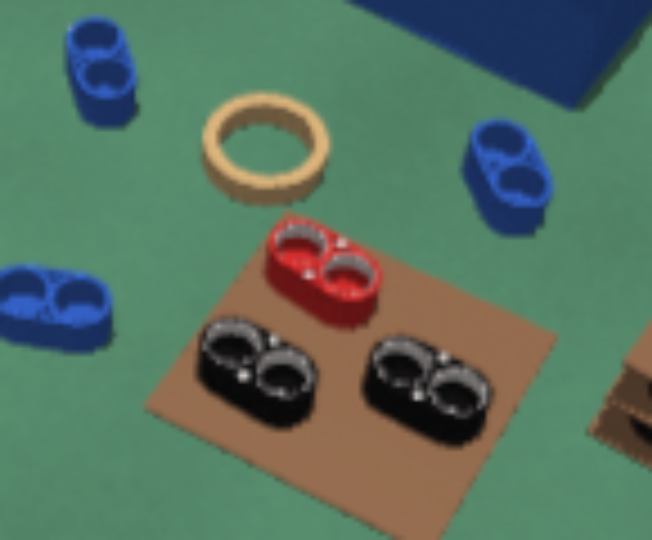

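View pics/z_side.png

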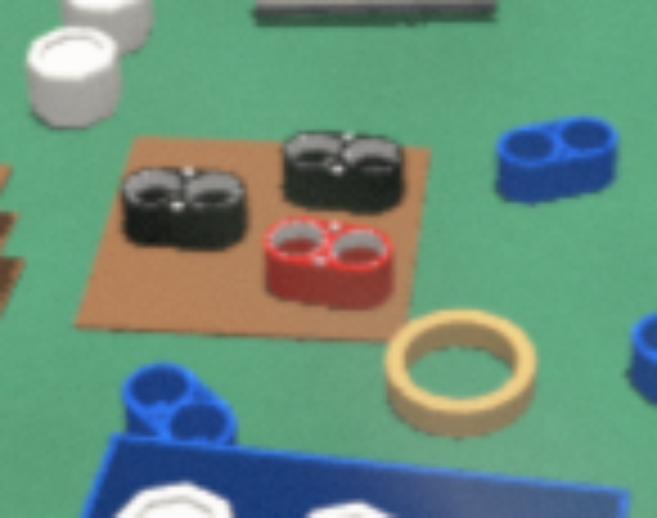

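```bash
python3 - <<'E'
from h import *
S,D=cam("scene"),cam("side")
for C,uv in [(S,(306.9,134.2)),(S,(317.8,140.7)),(D,(242.2,259.9)),(D,(228,258.3))]: print(onz(C,uv,.039))
print(tri([S,D],[(306.9,134.2),(242.2,259.9)]),tri([S,D],[(317.8,140.7),(228,258.3)]))
o=arm.get_obs();print(o["tcp_pos"],o["tool_rot"])
# viewpoint above master
yaw=np.radians(20)
R=Rn.from_euler('xyz',[np.pi,0,yaw]).as_matrix()
print(shift([0.46,0.30,0.26]),turn(R))
print(np.degrees(o["q"]))
E
```

```text
[0.48316696 0.33675003 0.039     ]
[0.52682443 0.33500579 0.039     ]
[0.47712874 0.33872532 0.039     ]
[0.52291628 0.33753027 0.039     ]
(array([0.47998573, 0.33761939, 0.03717139]), [np.float64(0.8), np.float64(0.8)]) (array([0.52484679, 0.3359885 , 0.0372484 ]), [np.float64(0.5), np.float64(0.5)])
[ 0.29422917 -0.5795485   0.23130377] [-3.14152142e+00 -1.16426556e-05  4.69792594e-01]
[ 54.5984716  -70.92175103  -2.86393599] [-4.11645520e-03 -4.19912856e-04  6.91713293e+00]
[61.56545576 35.23010749 -0.71960487 81.5557904   0.46405926 63.22104139
 -2.31433974]
```

```bash
python3 -m crank '[[0,0,-8.75,4.2,-2.6,-2,8.5],[0,0,-17.5,9,-5.5,-4,8.5],[0,0,-26.25,13.8,-8.4,-6,8.5],[0,0,-35,18.6,-11.3,-8,8.5],[0,0,-43.75,23.4,-14.2,-10,8.5],[0,0,-52.5,28.2,-17.1,-12,8.5],[0,0,-61.25,33,-20,-13,8.5],[0,0,-70,38,-23,-13,8.5],[0,0,-70,38,-23,-13,8.5],[0,0,-70,38,-23,-13,8.5]]' 40
python3 - <<'E'
from h import *
C=cam("wrist");im=optics.capture("wrist");cv2.imwrite("pics/w1.png",im)
for k,z in [("pan_top",.076),("well_rim",None),("knob_top",None),("dial_pivot",None),("zero_mark",None),("pointer_tip",None),("scale",0),("pan",0)]:
    print(k,[(np.round(d["at"],1).tolist(),round(d["score"],2)) for d in place_of("wrist",k)[:2]])
E
```

```text
time_s: 2.9
tcp_pos: [0.5286, -0.2032, 0.3611]
tool_rot: [-3.141, 0.001, 1.69]
wrist_force: [-0.4, -0.6, -0.2]
grip_width: 0.085
pan_top [([286.7, 38.6], 0.83)]
well_rim [([246.8, 192.4], 0.66)]
knob_top [([250.0, 185.4], 0.84)]
dial_pivot [([300.7, 191.4], 0.73)]
zero_mark []
pointer_tip []
scale [([285.2, 112.5], 0.72)]
pan [([285.2, 50.8], 0.62)]
```

View pics/w1.png

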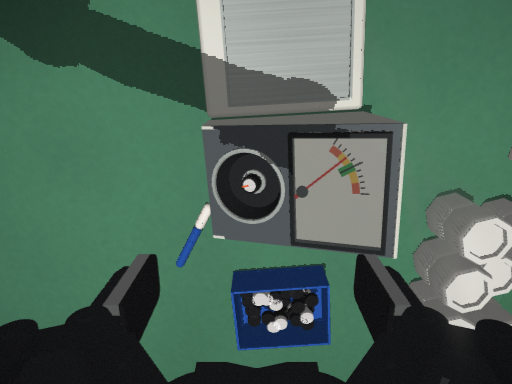

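```bash
cat > fit.py <<'E'
from h import *
from scipy.optimize import least_squares
W,S,D=cam("wrist"),cam("scene"),cam("side")
def pz(x): return .078+(x+.11)*np.tan(.35)
nrm=np.array([-np.sin(.35),0,np.cos(.35)]); up=np.array([np.cos(.35),0,np.sin(.35)])
def model(p):
    x,y,a,xw,yw=p; w=np.array([xw,yw,pz(xw)])
    pts=dict(c1=[-.11,-.009,.078],c2=[-.11,-.161,.078],c3=[.11,-.009,.158],c4=[.11,-.161,.158],well=w,knob=w-.007*nrm,piv=w+.071*up,pan=[0,.082,.076])
    R=Rn.from_euler('z',a).as_matrix()
    return {k:R@np.array(v)+[x,y,0] for k,v in pts.items()}
obs=[(W,'c1',(205,127)),(W,'c2',(214,236)),(W,'c3',(402,124)),(W,'c4',(396,252)),(W,'well',(247.5,187)),(W,'knob',(250,185.4)),(W,'piv',(301.5,191.4)),(W,'pan',(287,39)),
(S,'well',(194.8,276.7)),(S,'knob',(196,277.3)),(S,'piv',(218.2,281)),(S,'pan',(245,232)),(D,'well',(254.8,154)),(D,'piv',(239.9,151.8)),(D,'knob',(254.3,156.8))]
def res(p):
    m=model(p); return np.concatenate([proj(C,m[k])-uv for C,k,uv in obs])
r=least_squares(res,[.57,-.166,.37,-.055,-.085],loss='soft_l1')
if __name__=="__main__":
    print(np.round(r.x,4),np.degrees(r.x[2])); 
    for (C,k,uv),e in zip(obs,res(r.x).reshape(-1,2)): print(k,np.round(e,1))
    for k,v in model(r.x).items(): print(k,np.round(v,4))
E
python3 fit.py
```

```text
[ 0.5636 -0.1556  0.1813 -0.0568 -0.0869] 10.384985007236413
c1 [-4.7 -1.1]
c2 [-1.2  1.5]
c3 [ 4.6 -2. ]
c4 [0.8 5.3]
well [-0.2  1. ]
knob [-0.7  1. ]
piv [ 1.7 -0.6]
pan [-0.4  1.1]
well [ 1.2 -1.8]
knob [ 1.2 -1.2]
piv [0.2 3.2]
pan [ 2.4 -0.4]
well [2.5 1.7]
piv [ 0.9 -1.1]
knob [2.5 0.3]
c1 [ 0.457  -0.1843  0.078 ]
c2 [ 0.4844 -0.3338  0.078 ]
c3 [ 0.6734 -0.1446  0.158 ]
c4 [ 0.7008 -0.2942  0.158 ]
well [ 0.5234 -0.2513  0.0974]
knob [ 0.5257 -0.2509  0.0908]
piv [ 0.589  -0.2393  0.1218]
pan [ 0.5488 -0.075   0.076 ]
```

```bash
python3 -m crank '[[0,0,-8,5.4,0.4,0,8],[0,0,-16,10.8,0.8,1,8],[0,0,-24,16.2,1.1,2,7.5],[0,0,-32,21.6,1.5,3,7.5],[0,0,-40,27,1.9,5,7],[0,0,-48,32.4,2.2,7,7],[0,0,-56,37.8,2.6,9,7],[0,0,-64,43.2,3,11.5,7],[0,0,-72,48.6,3.4,14,7],[0,0,-81,53.9,3.7,16,7],[0,0,-81,53.9,3.7,16,7],[0,0,-81,53.9,3.7,16,7]]' 40
python3 - <<'E'
from h import *
C=cam("wrist");im=optics.capture("wrist");cv2.imwrite("pics/w2.png",im)
for k in ["master","part_a"]:
    print(k,[(np.round(d["at"],1).tolist(),round(d["score"],2),np.round(onz(C,d["at"],.003),3)) for d in place_of("wrist",k)[:3]])
for u in [(190,200)]: pass
m=((im[...,2]>110)&(im[...,1]<60)&(im[...,0]<70)); ys,xs=np.nonzero(m); print(len(xs),xs.min(),xs.max(),ys.min(),ys.max())
E
```

```text
time_s: 4.85
tcp_pos: [0.5015, 0.336, 0.2011]
tool_rot: [-3.14, 0.0, 3.103]
wrist_force: [0.9, -1.0, 0.2]
grip_width: 0.0701
master [([258.9, 162.8], 0.63, array([0.502, 0.339, 0.003])), ([422.2, 216.1], 0.62, array([0.567, 0.512, 0.003])), ([93.1, 15.1], 0.61, array([0.36 , 0.195, 0.003]))]
part_a [([157.9, 173.6], 0.82, array([0.51 , 0.234, 0.003])), ([220.9, 264.9], 0.67, array([0.618, 0.292, 0.003]))]
2997 234 287 118 217
```

View pics/w2.png

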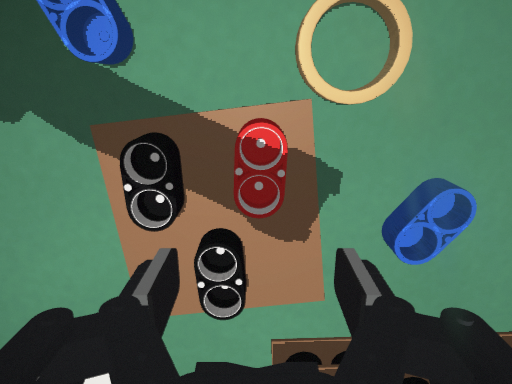

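```bash
python3 - <<'E'
from h import *
C=cam("wrist")
for u in [(261.5,146),(259,193),(239,173),(281,172),(260,169),(150,162),(152,208)]: print(u,np.round(onz(C,u,.039),4))
a=onz(C,(261.5,146),.039);b=onz(C,(259,193),.039); print(np.degrees(np.arctan2(*(b-a)[[1,0]])), (a+b)/2)
E
```

```text
(261.5, 146) [0.4796 0.3408 0.039 ]
(259, 193) [0.5242 0.3368 0.039 ]
(239, 173) [0.5039 0.3191 0.039 ]
(281, 172) [0.5046 0.3579 0.039 ]
(260, 169) [0.5009 0.3387 0.039 ]
(150, 162) [0.4902 0.2382 0.039 ]
(152, 208) [0.5351 0.234  0.039 ]
-5.135780305641644 [0.50190033 0.33883481 0.039     ]
```

```bash
python3 -m crank '[[0,0,2.8,0,0.3,4,7],[0,0,2.8,0,0.3,9,7],[0,0,2.8,0,0.3,13.5,7],[0,0,2.8,0,0.3,16.5,7],[0,0,2.8,0,0.3,18.2,7],[0,0,2.8,0,0.3,19.2,7],[0,0,2.8,0,0.3,19.2,7],[0,0,2.8,0,0.3,19.2,7],[0,0,2.8,0,0.3,19.2,4],[0,0,2.8,0,0.3,19.2,4],[0,0,2.8,0,0.3,19.2,4],[0,0,2.8,0,0.3,19.2,4],[0,0,2.8,0,0.3,19.2,4]]' 40
python3 - <<'E'
from h import *
im=optics.capture("wrist");cv2.imwrite("pics/w3.png",im)
E
```

```text
time_s: 6.62
tcp_pos: [0.5032, 0.3385, 0.011]
tool_rot: [3.141, 0.003, 3.052]
wrist_force: [-1.0, -0.1, 5.9]
grip_width: 0.0476
```

View pics/w3.png

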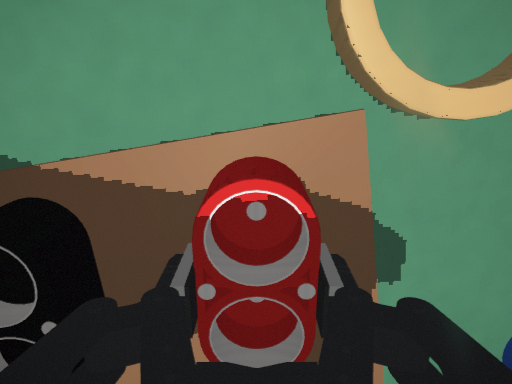

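```bash
python3 -m crank '[[0,0,0,0,0,-2,4],[0,0,0,0,0,-6,4],[0,0,0,0,0,-11,4],[0,0,0,0,0,-16,4],[0,0,0,0,0,-20,4],[0,0,0,0,0,-20,4],[0,0,0,0,0,-20,4]]' 40
python3 - <<'E'
from h import *
im=optics.capture("scene");cv2.imwrite("pics/s2.png",cv2.resize(im[185:345,150:310],None,fx=3.75,fy=3.75,interpolation=cv2.INTER_CUBIC))
print([(d["at"],d["score"]) for d in place_of("scene","pan_top")])
o=outline_of("scene","pan"); 
if o:
    m=o[0]["pixels"]; S=cam("scene"); ys,xs=np.nonzero(m); P=np.array([onz(S,(x,y),.077)[:2]*1000 for x,y in zip(xs,ys)],np.float32); print(o[0]["score"],cv2.minAreaRect(P))
im=optics.capture("wrist");cv2.imwrite("pics/w4.png",im)
E
```

```text
time_s: 7.55
tcp_pos: [0.5019, 0.3372, 0.2101]
tool_rot: [-3.14, 0.002, 3.052]
wrist_force: [0.3, -0.6, -2.6]
grip_width: 0.0473
[([243.9, 232.7], 0.9)]
0.79 ((549.9176635742188, -78.63378143310547), (152.04483032226562, 140.88938903808594), 10.44783878326416)
```

View pics/s2.png

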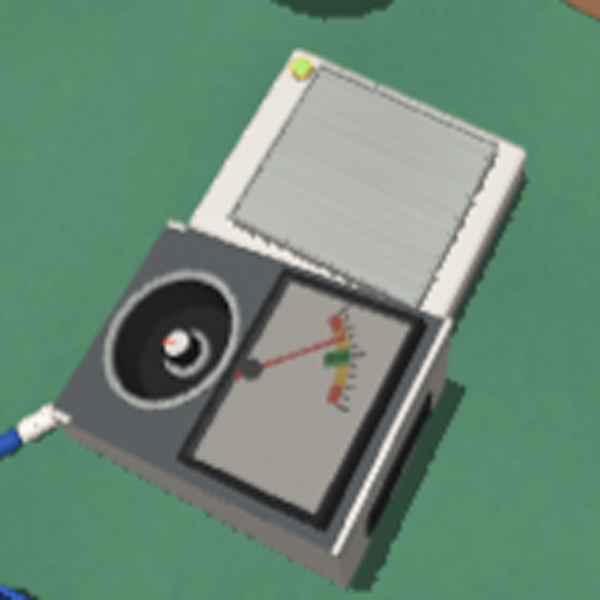

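View pics/w4.png

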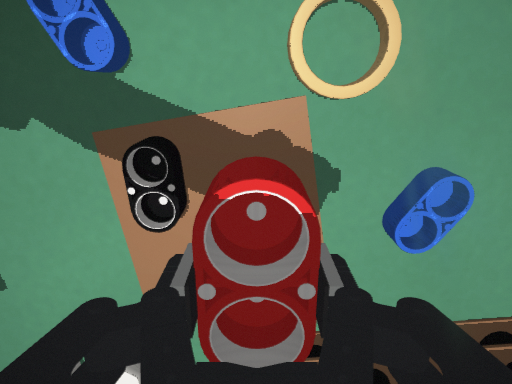

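```bash
python3 - <<'E'
from h import *
p,R,_=pose();C=cam("wrist")
a=onz(C,(207,292),p[2]+.028);b=onz(C,(307,291),p[2]+.028)
print("tool offset",R.T@((a+b)/2-p), np.linalg.norm(a-b))
yaw=np.radians(100.4); Rt=Rn.from_euler('xyz',[np.pi,0,yaw]).as_matrix()
off=R.T@((a+b)/2-p); off[2]=0
tgt=np.array([.549,-.077,.15])-Rt@off
print(tgt,shift(tgt),turn(Rt))
E
```

```text
tool offset [ 0.00062094  0.00089243 -0.02800169] 0.038839228281756275
[ 0.54823432 -0.07777184  0.15      ] [ -8.30948005 -40.94850654   5.99802595] [-5.07537080e-02  8.23434857e-02  7.44780466e+01]
```

```bash
python3 -m crank '[[0,0,8,-0.9,-4.5,0,4],[0,0,16,-1.8,-9,0,4],[0,0,24,-2.7,-13.5,0,4],[0,0,32,-3.6,-18,0,4],[0,0,40,-4.5,-22.5,0,4],[0,0,48,-5.4,-27,1,4],[0,0,56,-6.4,-31.5,2.5,4],[0,0,65,-7.4,-36.3,4,4],[0,0,74.5,-8.3,-40.9,5.5,4],[0,0,74.5,-8.3,-40.9,6,4],[0,0,74.5,-8.3,-40.9,6,4]]' 40
python3 - <<'E'
from h import *
im=optics.capture("scene");cv2.imwrite("pics/s3.png",cv2.resize(im[165:345,150:330],None,fx=3.3,fy=3.3,interpolation=cv2.INTER_CUBIC))
im=optics.capture("wrist");cv2.imwrite("pics/w5.png",im)
im=optics.capture("side");cv2.imwrite("pics/d5.png",cv2.resize(im[100:230,180:310],None,fx=4,fy=4,interpolation=cv2.INTER_CUBIC))
p,R,_=pose();off=np.array([.0006,.0009,0]); print("master xy",p+R@off)
E
```

```text
time_s: 9.12
tcp_pos: [0.5476, -0.0763, 0.149]
tool_rot: [-3.14, -0.0, 1.753]
wrist_force: [-0.1, 0.7, -2.3]
grip_width: 0.0476
master xy [ 0.54921055 -0.07444642  0.15031737]
```

View pics/w5.png

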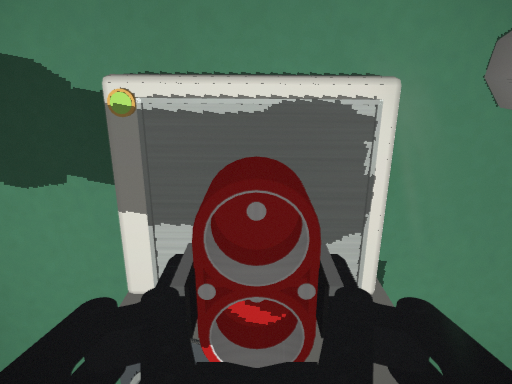

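View pics/d5.png

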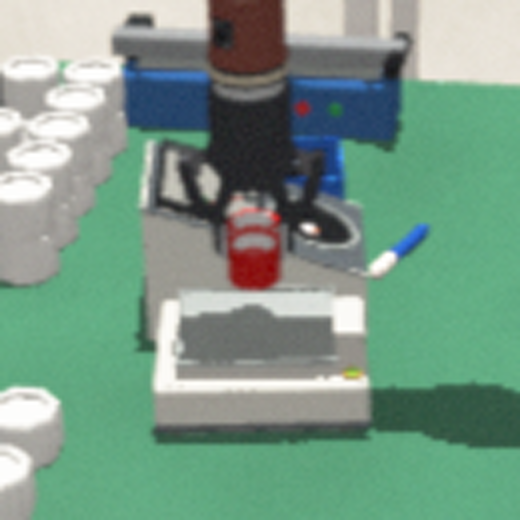

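```bash
python3 - <<'E'
from h import *
C=cam("wrist");p,R,_=pose()
a=onz(C,(139,97),.079);b=onz(C,(383,97),.079); e=onz(C,(154,280),.079); f=onz(C,(366,280),.079)
print(a,b,np.linalg.norm(a-b),np.degrees(np.arctan2(*(b-a)[[1,0]])))
m=(a+b)/2; u=(b-a)/np.linalg.norm(b-a); inw=np.array([u[1],-u[0],0])
print("pan centre",m+inw*.07, "mid sides",(e+f)/2,np.linalg.norm(e-f))
E
```

```text
[ 0.46635188 -0.01899424  0.079     ] [0.61132118 0.00796798 0.079     ] 0.14745527631341898 10.535815247616277
pan centre [ 0.55163604 -0.07433299  0.079     ] mid sides [ 0.56186093 -0.13031548  0.079     ] 0.15243893570782677
```

```bash
python3 -m crank '[[0,0,0,0,0.15,1.5,4],[0,0,0,0,0.15,3.5,4],[0,0,0,0,0.15,4.8,4],[0,0,0,0,0.15,5.5,4],[0,0,0,0,0.15,6,4],[0,0,0,0,0.15,6.1,4],[0,0,0,0,0.15,6.2,4],[0,0,0,0,0.15,6.3,4],[0,0,0,0,0.15,6.4,4],[0,0,0,0,0.15,6.5,4],[0,0,0,0,0.15,6.6,4],[0,0,0,0,0.15,6.7,4],[0,0,0,0,0.15,6.8,4],[0,0,0,0,0.15,6.8,4],[0,0,0,0,0.15,6.8,4]]' 40
python3 - <<'E'
from h import *
im=optics.capture("wrist");cv2.imwrite("pics/w6.png",im)
im=optics.capture("side");cv2.imwrite("pics/d6.png",cv2.resize(im[100:230,180:310],None,fx=4,fy=4,interpolation=cv2.INTER_CUBIC))
E
```

```text
time_s: 11.15
tcp_pos: [0.55, -0.0749, 0.0823]
tool_rot: [3.141, 0.0, 1.755]
wrist_force: [-0.9, -1.0, -0.1]
grip_width: 0.0469
```

View pics/w6.png

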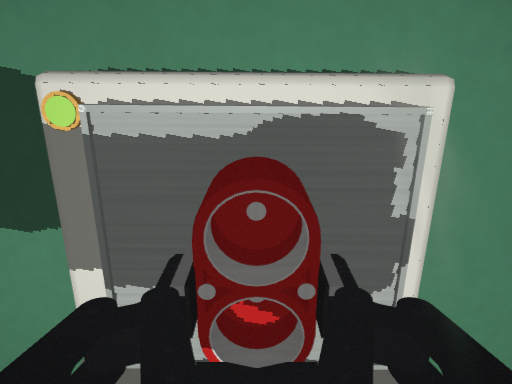

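View pics/d6.png

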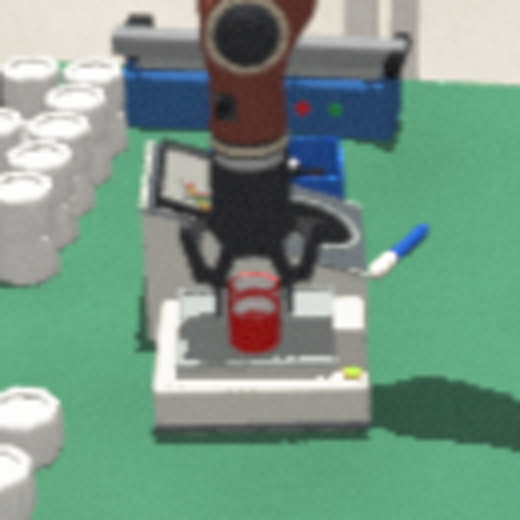

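```bash
python3 -m crank '[[0,0,0,0,0,0,5],[0,0,0,0,0,0,5.5],[0,0,0,0,0,0,6.2],[0,0,0,0,0,0,6.2],[0,0,0,0,0,0,6.2],[0,0,0,0,0,0,6.2],[0,0,0,0,0,-1,6.2],[0,0,0,0,0,-3,6.2],[0,0,0,0,0,-7,6.2],[0,0,0,0,0,-12,6.2],[0,0,0,0,0,-17,6.2],[0,0,0,0,0,-22,6.2],[0,0,0,0,0,-22,6.2],[0,0,0,0,0,-22,6.2]]' 40
python3 - <<'E'
from h import *
im=optics.capture("wrist");cv2.imwrite("pics/w7.png",im)
im=optics.capture("scene");cv2.imwrite("pics/s7.png",cv2.resize(im[185:345,150:310],None,fx=3.75,fy=3.75,interpolation=cv2.INTER_CUBIC))
E
```

```text
time_s: 13.0
tcp_pos: [0.5492, -0.0749, 0.3023]
tool_rot: [3.141, 0.001, 1.756]
wrist_force: [0.0, -0.4, 0.2]
grip_width: 0.0618
```

View pics/w7.png

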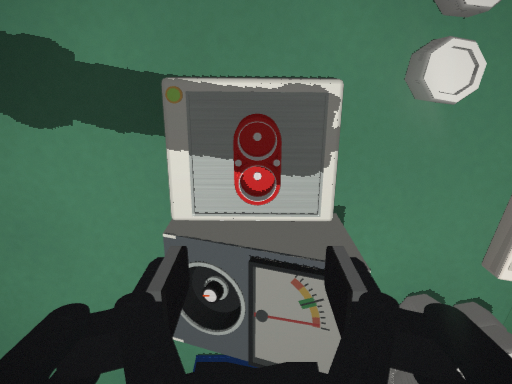

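View pics/s7.png

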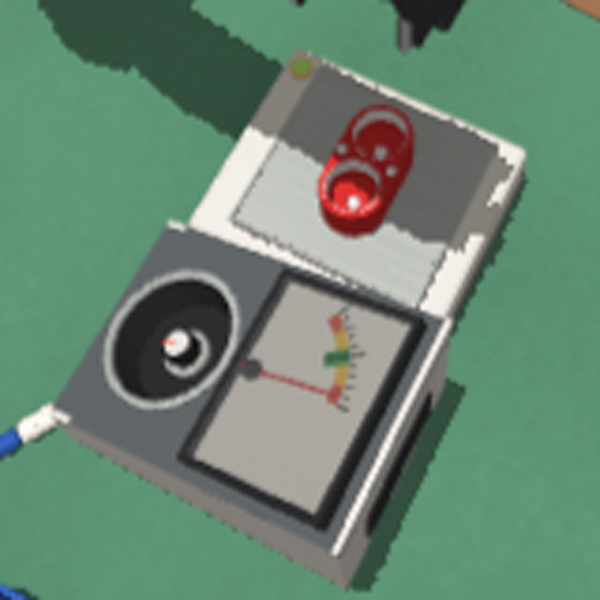

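```bash
cat > geo.py <<'E'
from h import *
a=np.radians(10.5); Rs=Rn.from_euler('z',a).as_matrix(); org=np.array([.5655,-.1553,0])
n=Rs@np.array([-np.sin(.35),0,np.cos(.35)]); u=Rs@np.array([np.cos(.35),0,np.sin(.35)]); l=Rs@np.array([0,1,0])
P0=org+Rs@np.array([-.11,-.085,.078])
def onpanel(C,uv,h=0.):
    t,d=ray(C,uv); X=t+d*(((P0+h*n-t)@n)/(d@n)); return X
def pc(X): # panel coords: upslope from low edge, left, height (mm)
    v=X-P0; return np.round(1000*np.array([v@u,v@l,v@n]),1)
def toolR(phi):
    x=np.cos(phi)*u+np.sin(phi)*l; z=-n; return np.column_stack([x,np.cross(z,x),z])
E
python3 - <<'E'
from geo import *
W=cam("wrist"); S=cam("scene")
s=lambda x,y:(150+x/3.75-.37,185+y/3.75-.37)
for C,d in [(W,dict(well=(210,297),knob=(210.5,295.5),piv=(262,316),tip=(320,324),zero=(308,302))),(S,dict(well=s(174,340),knob=s(177,343),piv=s(251,369),tip=s(334,394),zero=s(345,357)))]:
    r={k:pc(onpanel(C,v,-.007 if k=="knob" else 0)) for k,v in d.items()}
    print(r); f=lambda k:np.degrees(np.arctan2(*(r[k]-r["piv"])[[1,0]]))
    print("zero",f("zero"),"tip",f("tip"),"diff",f("zero")-f("tip"),"r",[np.linalg.norm((r[k]-r["piv"])[:2]) for k in("zero","tip")])
print(np.degrees(pose()[2]["q"]))
for c in ("wrist","scene"):
  for k in ["well_rim","knob_top","dial_pivot","zero_mark","pointer_tip"]:
    if c=="wrist" : optics.capture(c) if k=="well_rim" else 0
    print(c,k,[(np.round(d["at"],1).tolist(),round(d["score"],2)) for d in place_of(c,k)[:1]])
E
```

```text
{'well': array([56.6,  3. ,  0. ]), 'knob': array([53.5, -0.2, -7. ]), 'piv': array([122. ,  -6.1,   0. ]), 'tip': array([187.2,   1.4,   0. ]), 'zero': array([173.2,  25.3,   0. ])}
zero 31.520008759154198 tip 6.561930993706464 diff 24.958077765447733 r [np.float64(60.06163500938015), np.float64(65.6299474325555)]
{'well': array([54.9, -2.4, -0. ]), 'knob': array([53.2, -1.9, -7. ]), 'piv': array([119. ,  -0.8,  -0. ]), 'tip': array([181. ,   4.2,  -0. ]), 'zero': array([175.9,  28. ,  -0. ])}
zero 26.846304497660512 tip 4.6106493186606095 diff 22.235655178999902 r [np.float64(63.77342706801949), np.float64(62.20128616033595)]
[ 22.09933276  24.73006073 -25.1465902   90.98885712  11.14674479
  66.89695509   5.14530621]
wrist well_rim []
wrist knob_top [([210.8, 297.0], 0.95)]
wrist dial_pivot [([260.6, 316.4], 0.66)]
wrist zero_mark []
wrist pointer_tip []
scene well_rim [([192.8, 280.5], 0.8)]
scene knob_top [([195.5, 276.7], 0.63)]
scene dial_pivot []
scene zero_mark []
scene pointer_tip [([244.4, 232.1], 0.38)]
```

```bash
python3 - <<'E'
from geo import *
k=P0+.0535*u-.001*l-.007*n; print("knob",k)
T=k+.12*n; print(T)
for ph in (90,135): print(ph,np.round(shift(T),2),np.round(turn(toolR(np.radians(ph))),1))
E
```

```text
knob [ 0.5247892  -0.2503099   0.08976942]
[ 0.48433048 -0.25780848  0.20249415]
90 [-16.78  -9.8    9.98] [-20.    0.    0.1]
135 [-16.78  -9.8    9.98] [-19.   -7.8 -44.4]
```

```bash
python3 -m crank '[[-3,-1.3,-7.4,-2.8,-1.6,0.5,5],[-6.3,-2.6,-14.8,-5.6,-3.2,1.5,4],[-9.5,-3.9,-22.2,-8.4,-4.9,3,3.2],[-12.6,-5.2,-29.6,-11.2,-6.5,5,3.2],[-15.8,-6.5,-37,-14,-8.2,7.5,3.2],[-19,-7.8,-44.4,-16.8,-9.8,10,3.2],[-19,-7.8,-44.4,-16.8,-9.8,10,3.2],[-19,-7.8,-44.4,-16.8,-9.8,10,3.2]]' 25
python3 - <<'E'
from geo import *
C=cam("wrist");im=optics.capture("wrist");cv2.imwrite("pics/w8.png",im)
p,R,o=pose(); print(np.degrees(o["q"]),"axis err",np.degrees(np.arccos(-R[:,2]@n)))
for k in ["well_rim","knob_top","dial_pivot","zero_mark","pointer_tip"]:
    print(k,[(np.round(d["at"],1).tolist(),round(d["score"],2),pc(onpanel(C,d["at"],-.007 if k=="knob_top" else 0))) for d in place_of("wrist",k)[:1]])
E
```

```text
time_s: 14.65
tcp_pos: [0.485, -0.2577, 0.2028]
tool_rot: [2.887, 0.245, 2.506]
wrist_force: [-0.8, 0.9, 0.1]
grip_width: 0.0319
[ 61.79017415  27.88851377 -41.08229255 112.81085519  11.88564464
  29.43353253  72.76911589] axis err 0.128133796299779
well_rim [([255.7, 187.4], 0.62, array([54.3, -1.1,  0. ]))]
knob_top [([255.5, 185.6], 0.62, array([54.6, -1.7, -7. ]))]
dial_pivot [([316.5, 245.1], 0.95, array([125.3,  -1. ,   0. ]))]
zero_mark []
pointer_tip [([388.4, 57.2], 0.32, array([ 52.9, 131.7,   0. ]))]
```

View pics/w8.png

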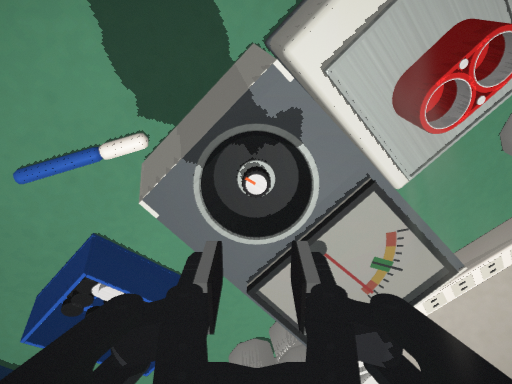

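```bash
python3 - <<'E'
from geo import *
k=P0+.0543*u-.0014*l
for h in (.02,-.021): print(np.round(shift(k+h*n),2))
print(np.round(turn(toolR(np.radians(135))),2))
E
```

```text
[-0.05 -0.13  9.31]
[-0.04 -0.13 13.41]
[0.07 0.02 0.09]
```

```bash
python3 -m crank '[[0,0,0,0,-0.1,3,3.2],[0,0,0,0,-0.1,6.5,3.2],[0,0,0,0,-0.1,9,3.2],[0,0,0,0,-0.1,10.3,3.2],[0,0,0,0,-0.1,11.3,3.2],[0,0,0,0,-0.1,11.3,3.2]]' 25
python3 - <<'E'
from geo import *
C=cam("wrist");im=optics.capture("wrist");cv2.imwrite("pics/w9.png",im)
p,R,o=pose(); print(pc(p))
E
```

```text
time_s: 15.7
tcp_pos: [0.5232, -0.2503, 0.0967]
tool_rot: [2.888, 0.246, 2.51]
wrist_force: [-0.9, -0.2, 0.1]
grip_width: 0.0323
[54.5 -1.   0.4]
```

View pics/w9.png

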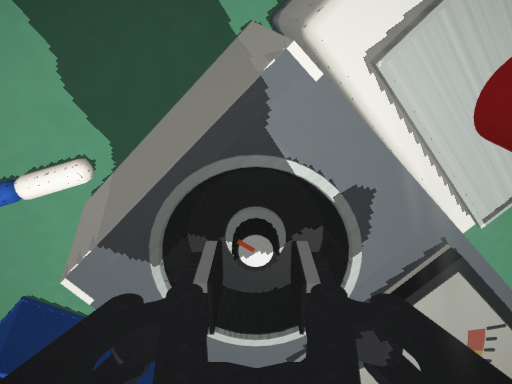

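```bash
python3 - <<'E'
from geo import *
C=cam("wrist");p,R,o=pose()
for dx in (-.003,0,.003): print(dx,proj(C,p+R@np.array([dx,0,.0074])))
E
```

```text
-0.003 [255.29475369 256.70324195]
0 [255.28635544 251.21492921]
0.003 [255.27786367 245.66549819]
```

```bash
python3 -m crank '[[0,0,0,0,0,0.8,3.2],[0,0,0,0,0,1.5,3.2],[0,0,0,0,0,1.9,3.2],[0,0,0,0,0,2.1,3.2],[0,0,0,0,0,2.1,3.2],[0,0,0,0,0,2.1,2.6],[0,0,0,0,0,2.1,1.5],[0,0,0,0,0,2.1,1.5],[0,0,0,0,0,2.1,1.5],[0,0,0,0,0,2.1,1.5]]' 25
python3 - <<'E'
from geo import *
C=cam("wrist");im=optics.capture("wrist");cv2.imwrite("pics/w10.png",im)
p,R,o=pose(); print(pc(p),o["torque"],np.degrees(o["q"][6]))
E
```

```text
time_s: 17.0
tcp_pos: [0.5301, -0.2497, 0.0775]
tool_rot: [2.889, 0.246, 2.509]
wrist_force: [-3.0, -1.0, 3.6]
grip_width: 0.0209
[ 54.3  -1.4 -20.3] [-0.25658874  0.5851049  -0.01226721] 65.4089441913171
```

View pics/w10.png

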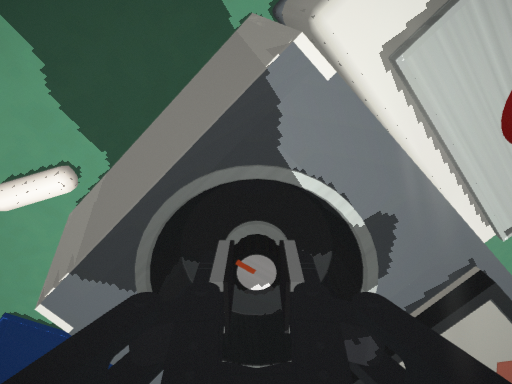

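```bash
python3 -m crank '[[0,0,8,0,0,0,1.5],[0,0,16,0,0,0,1.5],[0,0,24,0,0,0,1.5],[0,0,32,0,0,0,1.5],[0,0,40,0,0,0,1.5],[0,0,48,0,0,0,1.5],[0,0,56,0,0,0,1.5],[0,0,64,0,0,0,1.5],[0,0,72,0,0,0,1.5],[0,0,80,0,0,0,1.5],[0,0,80,0,0,0,1.5],[0,0,80,0,0,0,1.5]]' 25
python3 - <<'E'
from geo import *
C=cam("wrist");im=optics.capture("wrist");cv2.imwrite("pics/w11.png",im)
im=optics.capture("scene");cv2.imwrite("pics/s11.png",cv2.resize(im[225:345,150:270],None,fx=5,fy=5,interpolation=cv2.INTER_CUBIC))
p,R,o=pose(); print(pc(p),o["torque"],np.degrees(o["q"]),np.degrees(np.arctan2(R[:,0]@l,R[:,0]@u)))
E
```

```text
time_s: 18.55
tcp_pos: [0.5293, -0.2499, 0.0772]
tool_rot: [2.85, -0.197, 1.175]
wrist_force: [-4.6, -1.1, 3.3]
grip_width: 0.0208
[ 53.4  -1.5 -20.4] [-0.38921678  1.1357497  -0.07598501] [ 39.4847563   37.74662589 -14.58694288 115.10013336 -16.92161696
  12.95682891  20.71487318] 55.137567310306956
```

View pics/w11.png

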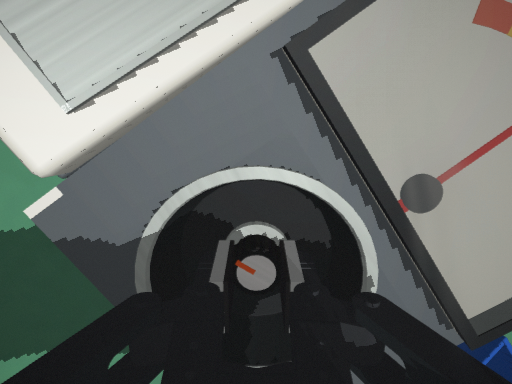

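View pics/s11.png

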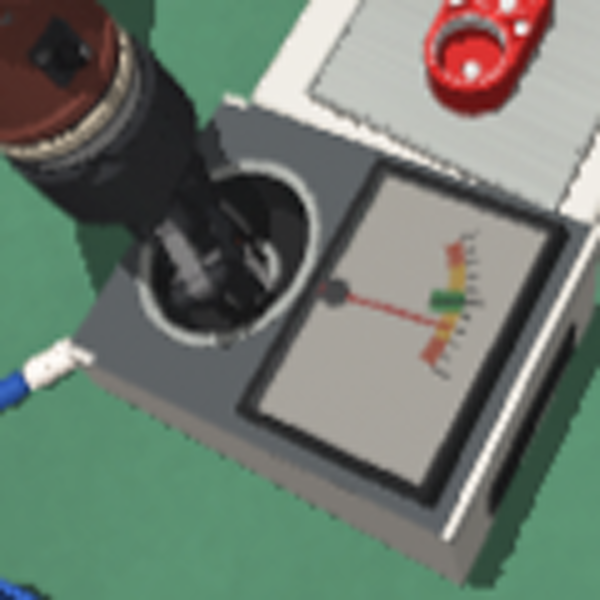

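```bash
python3 - <<'E'
from geo import *
S=cam("scene"); s=lambda x,y:(150+(x+.5)/5-.5,225+(y+.5)/5-.5)
d=dict(piv=s(335,292),tip=s(445,324),green=s(447,299),zl=s(472,300)); r={k:pc(onpanel(S,v)) for k,v in d.items()}
for k in r: print(k,r[k],np.degrees(np.arctan2(*(r[k]-r["piv"])[[1,0]])))
E
```

```text
piv [119.1  -0.7  -0. ] 0.0
tip [180.4   4.8  -0. ] 5.127002308071952
green [175.3  15.8  -0. ] 16.361938553959256
zl [187.3  19.6  -0. ] 16.575845249636835
```

```bash
python3 -m crank '[[0,0,8,0,0,0,1.5],[0,0,16,0,0,0,1.5],[0,0,24,0,0,0,1.5],[0,0,32,0,0,0,1.5],[0,0,40,0,0,0,1.5],[0,0,48,0,0,0,1.5],[0,0,56,0,0,0,1.5],[0,0,64,0,0,0,1.5],[0,0,72,0,0,0,1.5],[0,0,74,0,0,0,1.5],[0,0,74,0,0,0,1.5],[0,0,74,0,0,0,1.5]]' 25
python3 - <<'E'
from geo import *
im=optics.capture("scene");cv2.imwrite("pics/s12.png",cv2.resize(im[225:345,150:270],None,fx=5,fy=5,interpolation=cv2.INTER_CUBIC))
p,R,o=pose(); print(pc(p),o["torque"],np.degrees(o["q"]),np.degrees(np.arctan2(R[:,0]@l,R[:,0]@u)))
E
```

```text
time_s: 20.15
tcp_pos: [0.5288, -0.2492, 0.0771]
tool_rot: [-3.024, -0.33, -0.163]
wrist_force: [-5.7, 0.5, 5.2]
grip_width: 0.0206
[ 53.   -0.6 -20.4] [-0.02512969  1.08947005  0.06394424] [ 29.58359711  37.03884952   0.26406009 115.47430302 -48.01085797
  17.6036956  -23.60364549] -18.752818744903916
```

View pics/s12.png

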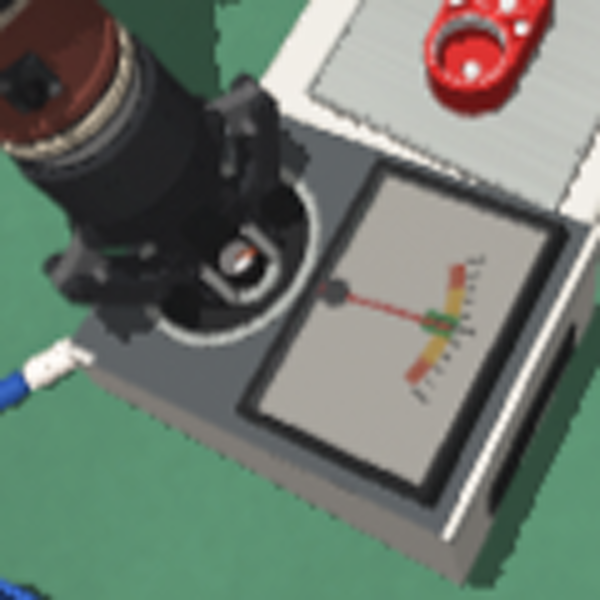

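```bash
python3 -m crank '[[0,0,0,0,0,0,2.4],[0,0,0,0,0,0,2.9],[0,0,0,0,0,0,3.2],[0,0,0,0,0,0,3.2],[0,0,0,0,0,-1,3.2],[0,0,0,0,0,-2.5,3.2],[0,0,0,0,0,-5,3.2],[0,0,0,0,0,-9,3.2],[0,0,0,0,0,-14,3.2],[0,0,0,0,0,-17,3.2],[0,0,0,0,0,-17,3.2],[0,0,0,0,0,-17,3.2]]' 25
python3 - <<'E'
from geo import *
C=cam("wrist");im=optics.capture("wrist");cv2.imwrite("pics/w13.png",cv2.resize(im,None,fx=1.5,fy=1.5,interpolation=cv2.INTER_CUBIC))
im=optics.capture("scene");cv2.imwrite("pics/s13.png",cv2.resize(im[225:345,150:270],None,fx=5,fy=5,interpolation=cv2.INTER_CUBIC))
E
```

```text
time_s: 21.7
tcp_pos: [0.4712, -0.2593, 0.2367]
tool_rot: [-3.023, -0.329, -0.163]
wrist_force: [0.5, -0.0, -1.2]
grip_width: 0.0319
```

View pics/w13.png

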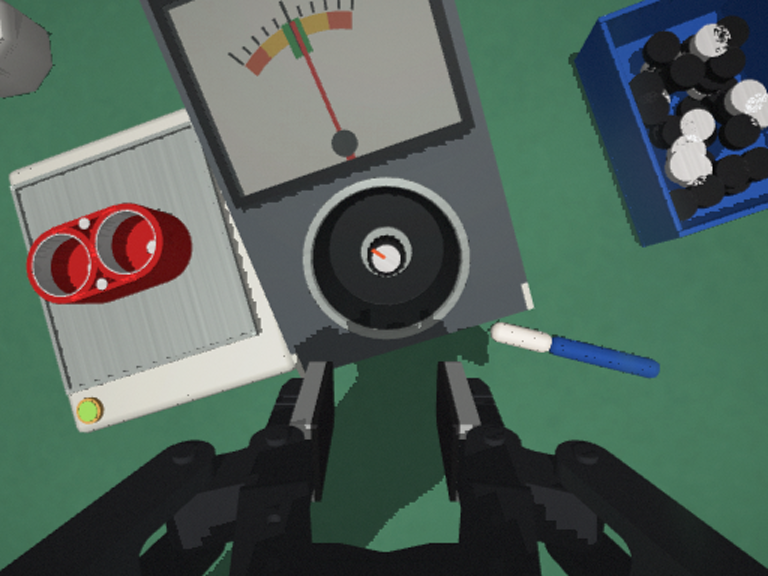

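View pics/s13.png

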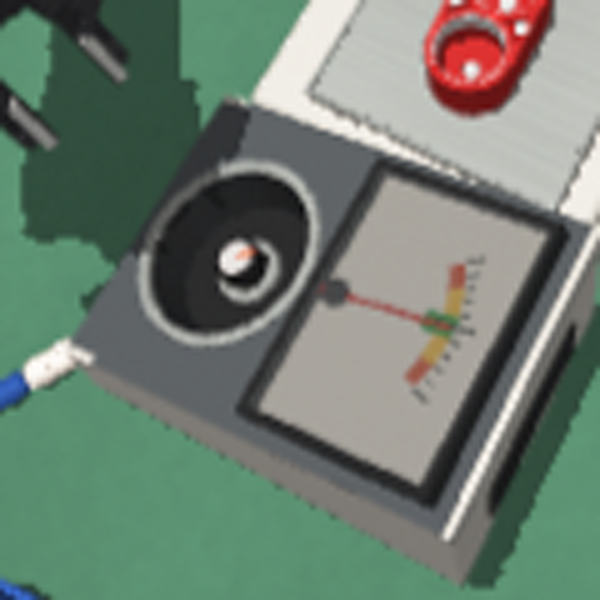

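```bash
python3 - <<'E'
from geo import *
im=optics.capture("wrist");cv2.imwrite("pics/w14.png",cv2.resize(im[0:60,140:260],None,fx=6.5,fy=6.5,interpolation=cv2.INTER_CUBIC))
E
```

```text
(no output)
```

View pics/w14.png

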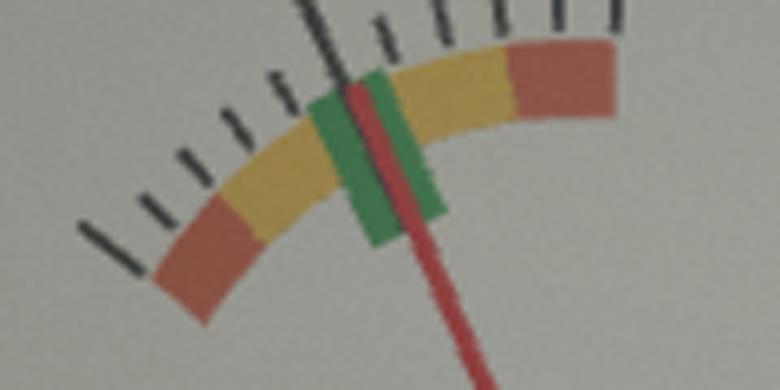

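```bash
python3 -c "
from cell import workorder; print(workorder.sign_off())"
```

```text
the job is handed in; nothing more can be done
None
```

The red master is on the pan and the dial is trimmed to zero, and I handed the job in at about 22 s.

- **Placing:** I gripped the master across its flat sides on the card and lowered it slowly onto the pan. I let go once the wrist force showed the pan was carrying it. In the pictures it lies upright, about 2–3 mm from the pan's centre.
- **Trimming:** I gripped the trim knob in the well, with the tool square to the panel. I turned it clockwise, 80° and then a further 74°, and let go. The last close-up shows the pointer about 1 mm to the right of the zero line, well inside the green band.
- **At hand-in:** The hand was back about 15 cm above the panel, touching nothing, with the wrist force close to zero.

**Disagreements and gaps:**
- The networks never reported the zero mark and gave no usable pointer tip, so I read the dial from the pictures myself.
- My first position fit for the scale was off by a few pixels at the head's corners. Later wrist-camera views of the pan and knob agreed with each other to about 2–3 mm.
- I saw no contact with the black housings or the other items on the bench, but I did not measure their positions again at the end.

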